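# Open the canister of polishing stones

## Task

I need a polishing stone and my hands are sticky with lacquer: on the canister that holds the stone bars, press down the blue tab so that the lid springs up, then push the lid all the way back to its stop so that it stays open. Only press and push, grasping nothing: leave the canister standing where it is, not lifted, tipped or shoved along, and leave the charcoal canister shut and everything else on the bench where it is.

Things in the scene. Friction and masses are not known exactly. Their poses are not given: they have to be found in the camera images.
- stone_canister: loose one-push storage canister, 1.5 to 2 kg, holding green-grey and ochre bars of polishing stone: clear box 150 x 120 mm, 90 mm high, white collar, clear flip lid in a white rim on top, blue tab at the front. Origin: centre of its underside; x axis from the tab (front) to the lid's hinge (back), y along the hinge, z up. Walls at x = -75 and +75 mm, top of the shut lid 111 mm up
- stone_tab_press (a point): middle of the ridged part of the blue tab's top face, pressed straight down here: x = -96.5, y = 0, z = 107 mm from the canister's origin. The tab is 46 mm wide, flat from x = -75 to -108 mm, and overhangs the front wall. The shut lid's front lip ends at x = -66 mm; the hook over it, at x = -75 to -63 mm, stands 5 mm above the tab
- stone_tab (a joint): angle of the blue tab (rad): 0 at rest, grows as it is pressed down, stop at 0.28 (9 mm of travel at the press point, 3 to 4 N on a finger); the latch lets go at about 0.18 (6 mm, 2 to 3 N); springs back when let go
- stone_lid_hinge (a point): middle of the lid's hinge axis: x = +61, y = 0, z = 107 mm from the canister's origin
- stone_lid_edge (a point): middle of the lower front edge of the lid, 123 mm from the hinge axis; moves with the lid. The lid is 108 mm wide and 7 mm thick, 3 mm of it below the plane through the hinge axis
- stone_lid (a joint): angle of the lid (rad): 0 shut, grows as it opens, stop at 1.92 (leaning 20 degrees back past upright). Unlatched, its spring raises it within about 1.5 s to about 0.8; a stiff hinge then keeps it at any angle it is pushed to, for a push of about 1 N at its front edge. Smooth plastic. Some 5 N against the stop at that edge would tip the canister
- charcoal_tab (a joint): tab of the other canister (rad), 0 at rest
- charcoal_lid (a joint): lid of the other canister (rad), 0 shut
- charcoal_canister: the other canister, the same in every part, but holding black lumps of polishing charcoal; origin: centre of its underside; stays as it is
- hera: flat pale wooden spatula, 215 mm long, 5 mm thick, lying on the dark slab; origin under it near its middle
- brush: flat lacquer brush with a wooden handle, 190 mm long, 10 mm thick, lying on the bench; origin under it near its middle
- squeeze_bottle: orange squeeze bottle with a red spout, 49 mm across, 130 mm high; origin: centre of its underside
- jar: small amber jar with a dark cap, 52 mm across, 58 mm high, standing in front of and between the canisters; origin: centre of its underside
- soup_bowl: dark red lacquered bowl, 116 mm across, 62 mm high; origin: centre of its underside
- tape: roll of yellow masking tape lying flat, 100 mm across, 24 mm high; origin: centre of its underside
- water_cup: white cup, 72 mm across, 80 mm high; origin: centre of its underside

How it is judged:
By the outcome, as a careful person would: the job done as asked, in the order asked, and still so for the second after the job is handed in, with the robot touching nothing.
It also fails if it takes over 45 s, if anything falls off the work surface, if the arm or the gripper's body presses on something with over 40 N, if the wrist force passes 120 N, or if a joint passes its speed limit or range.

## Robot

A 6-joint arm with a two-finger parallel gripper is mounted at the origin on the work surface. World frame = base frame: x ahead of the robot, y to its left, z up, the work surface at z = 0. Lengths are in m, angles in degrees, forces in N, time in s.
With the tool pointing down it reaches from about 0.3 to 0.825 m from the base axis. Payload 5.4 kg.
Tool frame: the origin (TCP) lies between the finger pads; the fingertips stand finger_overhang ahead of it and the grasp point (between the pads) lies 3 mm ahead of it (finger_overhang is the distance from the TCP to the fingertips, in m); z points along the fingers, y is the line along which they close (so a half turn about z gives the same grasp; the last joint's range is limited). The gripper opens to 92 mm and grips with 3 to 60 N. Pads are 20 mm wide; open, the fingers measure 128 mm over their backs; the gripper's body (75 mm by 189 mm) begins 69 mm behind the grasp point.
Start: joints at [56.946, 9.076, 91.501, -0, 79.423, -12.038], TCP at [0.206, 0.537, 0.237] pointing down, gripper open.
Joint ranges: [-166.64, 166.64], [-54.1, 131.32], [10.49, 154.53], [-73.88, 253.88], [9.74, 151.15], [-171.62, 171.62]. Speed limits (degrees/s): [147.25, 147.25, 180, 180, 180, 180].

## Interface

Orientations are given as [roll, pitch, yaw] about the fixed x, y, z axes, in that order (R = Rz(yaw) Ry(pitch) Rx(roll)).
In Python, from workcell import get_state, grab_frame, finish_job, look_for, masks_of, pinpoint, finger_overhang gives the robot as it stands.
- The arm moves only by the tool step_arm, never from a script. Its argument "rows" is a list of rows, each a list of 3 entries, a list of its own where there are three numbers: the shift along the tool's x, y, z in mm, then the turn, a rotation vector about the tool's x, y, z in rad, then the opening in per cent of the stroke, from 0 (shut) to 100 (fully open). A call has 1 to 20 rows; each row is the pose to reach, as a shift and turn from the pose commanded when the call began, along the tool's axes at that moment; what a row does not reach only later rows make up. A row lasts 1/10 s, in which the tool goes at most 50 mm and 8.59 degrees, less where a joint would pass 70% of its speed; a pose out of reach is approached as far as the arm can. A call with a gripper value outside its range is refused whole. The fingers move at their own pace and stop on an object; the grip force is fixed at half the most. Time passes only in rows, so rows that repeat a pose let the fingers close. It gives the time, the measured TCP pose, the force, the opening and the grip force at its end, in the units of the state.
- get_state(): the state, without advancing time (a new reading comes with each control period).
- grab_frame(name): name is "side" or "top" or "wrist"; returns a dict with "image" (384x512x3 uint8, blue, green, red), "z_map" (384x512 float32, m along the optical axis (not along the pixel's ray), 0 where there is no reading), "mtx" (3x3 intrinsics, pixels), "R" (3x3) and "t" (3): a world point X has camera coordinates R X + t. Camera axes: x right, y down, z forward; pixel columns grow to the right and rows downward; lengths in m; the calibration is good to about 2 mm. The wrist camera is an equidistant fisheye: a pixel r from the principal point sees the ray r / f radians off the axis. A picture is of the moment at which its call begins.
- finish_job(): hands the job in; it is judged then, once.
Trained networks look in the newest picture that a camera, given by its name, has taken for a name from the list of things; names that differ only in an ending like _2 or _b are one class to them, and where a whole thing is asked for, a point or a joint stands for the part that bears it (a point fixed in the world has none). Each returns a list of dicts, best first, with "score" (0 to 1); they miss things now and then, are a little off and sometimes report something else, mostly with a low value. They report only what shows in the picture. A call takes as long as a camera call.
- look_for(target, camera): "location" ([x, y, z] in m, in world coordinates, good to about 4 mm: the middle of the surface that is visible of it).
- masks_of(target, camera): "pixels" (384x512 bool, what is visible of it).
- pinpoint(target, camera): "location" ([x, y, z] in m, in world coordinates, good to about 4 mm: a listed point, or the origin of a listed thing).
The state is a dict: "t": time; "qpos": joint angles; "dq": joint speeds; "joint_efforts": joint torques, N m; "tcp_pos": TCP position; "eef_rot": TCP orientation; "wrist_force": force on the tool from outside, world axes, zero at the start; "wrist_torque": the same for the moment, N m; "grip_width": opening from 0.0 (shut) to 1.0 (fully open); "grasp_force": force on a finger pad.
Only numpy, scipy, OpenCV 4.12 (cv2) and the standard library are available. Lean on these libraries where they do the work, as an engineer would, in place of code of your own. Each camera call takes 0.05 s, during which the arm holds its last target. There are 200 camera calls.

## Working session

There is one attempt and no reset: what is moved stays moved. The work goes in short steps, Python scripts to look and compute and a tool call to move; the robot and the scene stay as the last step left them, time stands still between calls to the robot, and variables do not carry over. Pictures are saved under pics/ and viewed, at most 10 in all, crops included, and the job is handed in when it is done.

Besides the shell and the picture viewer there is one more tool, called after "Emit:" as name([rows], argument=value, ...), one row to a line, values as JSON. step_arm: Moves the arm, as the interface text tells. Its arguments: {"type":"object","properties":{"rows":{"type":"array","items":{"type":"array"}}},"required":["rows"]}

```bash
mkdir -p pics; python3 - <<'E'
from workcell import *
import cv2,numpy as np
print(get_state(), finger_overhang)
a=[grab_frame(n)["image"] for n in("side","top")]
cv2.imwrite("pics/a.png",cv2.resize(np.vstack(a),(448,600)) if 0 else cv2.resize(np.hstack(a),(800,300)))
for c in("side","top"):
  for t in["stone_canister","stone_tab_press","stone_lid_hinge","stone_lid_edge","charcoal_canister","jar","squeeze_bottle","water_cup","soup_bowl"]:
    print(c,t,[(np.round(d["location"],3).tolist(),round(float(d["score"]),2)) for d in pinpoint(t,c)[:3]])
E
```

```text
{'t': 0.0, 'qpos': array([ 5.69463705e+01,  9.11161027e+00,  9.15714311e+01, -1.51329897e-03,
        7.94228703e+01, -1.20357617e+01]), 'dq': array([-0.06995692,  0.04917823, -0.00768973, -0.01428053,  0.12599917,
        0.00515911]), 'joint_efforts': array([ 2.11011815e-03, -3.85572374e+01, -3.22112989e+01,  7.02098454e-02,
        3.77021637e-02, -9.12776022e-05]), 'tcp_pos': array([0.20591156, 0.53624196, 0.23563557]), 'eef_rot': array([-1.79896106e+02, -2.06305524e-02,  1.58982393e+02]), 'wrist_force': array([-0.16204967, -0.39336252,  0.17814494]), 'wrist_torque': array([ 0.0252876 , -0.01998049,  0.06327399]), 'grasp_force': 0.0, 'grip_width': 1.0018997258709565} 0.022
side stone_canister [([0.557, 0.144, -0.0], 0.77)]
side stone_tab_press [([0.458, 0.155, 0.108], 0.61)]
side stone_lid_hinge [([0.613, 0.132, 0.106], 0.67)]
side stone_lid_edge [([0.495, 0.15, 0.104], 0.73)]
side charcoal_canister [([0.591, -0.133, -0.0], 0.77)]
side jar [([0.398, -0.005, 0.0], 0.61)]
side squeeze_bottle [([0.505, 0.404, 0.001], 0.85)]
side water_cup [([0.62, 0.381, 0.005], 0.77)]
side soup_bowl [([0.395, -0.003, 0.001], 0.74), ([0.473, -0.445, -0.004], 0.6)]
top stone_canister [([0.557, 0.141, 0.002], 0.65)]
top stone_tab_press [([0.459, 0.156, 0.108], 0.64), ([0.345, -0.242, -0.0], 0.46), ([0.557, 0.141, 0.0], 0.45)]
top stone_lid_hinge []
top stone_lid_edge []
top charcoal_canister [([0.591, -0.138, 0.004], 0.6), ([0.344, -0.242, -0.0], 0.27)]
top jar [([0.4, -0.0, 0.001], 0.67), ([0.594, -0.136, 0.003], 0.64)]
top squeeze_bottle [([0.502, 0.397, 0.002], 0.74)]
top water_cup [([0.623, 0.382, -0.0], 0.56)]
top soup_bowl [([0.465, -0.445, -0.003], 0.62)]
```

View pics/a.png

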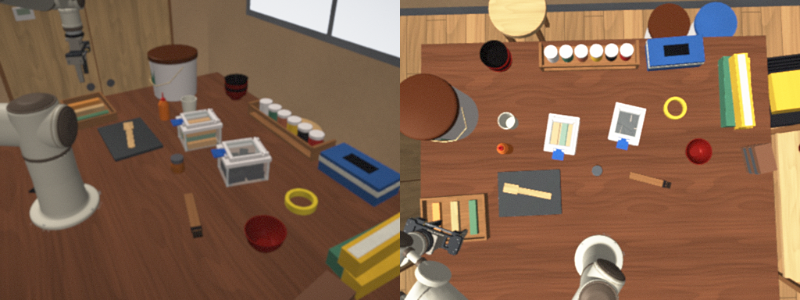

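The green/ochre bars are in the left canister (top view at about 563,133), and its tab faces the robot. The charcoal canister is at about 627,123. This agrees with the network output, and the stone canister's yaw is about -8°.

```bash
cat > h.py <<'E'
from workcell import *
import numpy as np
from scipy.spatial.transform import Rotation as Ro
def go(tip,yaw):
    s=get_state(); R=Ro.from_euler("xyz",s["eef_rot"],degrees=True)
    T=Ro.from_euler("xyz",[180,0,yaw],degrees=True)
    d=np.array(tip)+[0,0,finger_overhang]-s["tcp_pos"]
    print("t",s["t"],"shift mm",np.round(R.inv().apply(d)*1e3,1),"rot",np.round((R.inv()*T).as_rotvec(),3))
E
python3 -c "
from h import *
go([.4585,.1555,.16],171.6)"
```

```text
t 1.0 shift mm [-372.2 -265.4   54.6] rot [ 0.    0.   -0.22]
```

Emit:
step_arm([
  [[-40,-30,0],[0,0,-0.03],0],
  [[-80,-57,0],[0,0,-0.06],0],
  [[-120,-86,0],[0,0,-0.1],0],
  [[-160,-114,5],[0,0,-0.13],0],
  [[-200,-143,10],[0,0,-0.16],0],
  [[-240,-171,20],[0,0,-0.2],0],
  [[-280,-200,30],[0,0,-0.22],0],
  [[-320,-228,35],[0,0,-0.22],0],
  [[-350,-250,40],[0,0,-0.22],0],
  [[-372,-265,40],[0,0,-0.22],0],
  [[-372,-265,40],[0,0,-0.22],0],
  [[-372,-265,40],[0,0,-0.22],0],
  [[-372,-265,40],[0,0,-0.22],0],
])

```text
t: 2.3
tcp_pos: [0.4579, 0.1569, 0.1966]
eef_rot: [180.0, -0.0, 171.7]
wrist_force: [0.3, 0.4, -0.5]
grip_width: 0.003
grasp_force: 0.0
```

```bash
python3 - <<'E'
from h import *
import cv2
s=get_state();print(s["t"],s["tcp_pos"],s["eef_rot"],s["wrist_force"],s["grip_width"])
a=[grab_frame(n)["image"] for n in("side","wrist")]
cv2.imwrite("pics/b.png",cv2.resize(np.hstack([a[0][80:272,128:384],a[1][::2,::2]]),(800,300)))
for c in("side","wrist"):
  for t in["stone_canister","stone_tab_press","stone_lid_hinge","stone_lid_edge"]:
    print(c,t,[(np.round(d["location"],3).tolist(),round(float(d["score"]),2)) for d in pinpoint(t,c)[:2]])
go([.4585,.1555,.112],171.6)
E
```

```text
2.3 [0.45787755 0.15686543 0.1966373 ] [ 1.79981393e+02 -1.60848044e-02  1.71651797e+02] [ 0.29646083  0.37917898 -0.48333498] 0.0031112942951020462
side stone_canister [([0.556, 0.141, 0.0], 0.89)]
side stone_tab_press [([0.457, 0.154, 0.103], 0.69)]
side stone_lid_hinge [([0.612, 0.128, 0.104], 0.74)]
side stone_lid_edge [([0.495, 0.15, 0.105], 0.8)]
wrist stone_canister []
wrist stone_tab_press [([0.46, 0.157, 0.11], 0.72)]
wrist stone_lid_hinge [([0.614, 0.132, 0.105], 0.72)]
wrist stone_lid_edge []
t 2.8 shift mm [-0.2 -0.6 62.6] rot [-0. -0.  0.]
```

View pics/b.png

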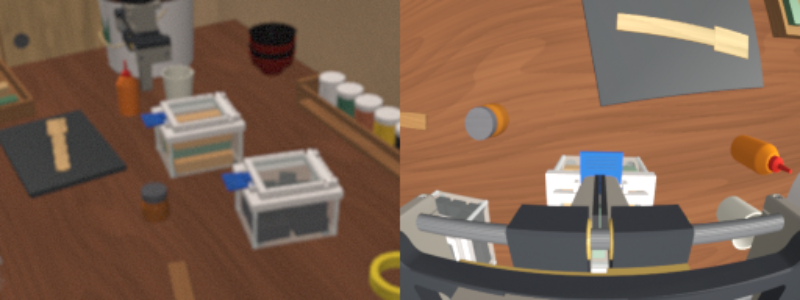

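The closed fingers are centred over the blue tab (wrist view, about 602,165), and the side view agrees. Next I press.

Emit:
step_arm([
  [[0,-1,20],[0,0,0],0],
  [[0,-1,40],[0,0,0],0],
  [[0,-1,56],[0,0,0],0],
  [[0,-1,62],[0,0,0],0],
  [[0,-1,65],[0,0,0],0],
  [[0,-1,67],[0,0,0],0],
  [[0,-1,69],[0,0,0],0],
  [[0,-1,71],[0,0,0],0],
  [[0,-1,72],[0,0,0],0],
  [[0,-1,73],[0,0,0],0],
  [[0,-1,73],[0,0,0],0],
  [[0,-1,73],[0,0,0],0],
])

```text
t: 4.0
tcp_pos: [0.4577, 0.1552, 0.1235]
eef_rot: [180.0, -0.1, 171.6]
wrist_force: [-5.5, 1.5, 3.7]
grip_width: 0.004
grasp_force: 2.6
```

```bash
python3 - <<'E'
from h import *
s=get_state();print(s["t"],s["tcp_pos"],s["wrist_force"])
grab_frame("side")
for t in["stone_tab_press","stone_lid_edge"]:
    print(t,[(np.round(d["location"],3).tolist(),round(float(d["score"]),2)) for d in pinpoint(t,"side")[:2]])
E
```

```text
4.0 [0.45767808 0.15518923 0.12347812] [-5.52445617  1.52614349  3.72625715]
stone_tab_press [([0.457, 0.156, 0.097], 0.46)]
stone_lid_edge [([0.505, 0.148, 0.159], 0.73)]
```

```bash
python3 - <<'E'
from h import *
import cv2
a=[grab_frame(n)["image"] for n in("side","wrist")]
s=get_state();print(s["t"],s["wrist_force"])
cv2.imwrite("pics/c.png",np.hstack([cv2.resize(a[0][120:210,190:310],(400,300)),cv2.resize(a[1][150:342,128:384],(400,300))]))
for t in["stone_lid_edge","stone_canister"]:
    print(t,[(np.round(d["location"],3).tolist(),round(float(d["score"]),2)) for d in pinpoint(t,"side")[:2]])
E
```

```text
4.25 [-5.24049401  1.78226916  3.96306451]
stone_lid_edge [([0.511, 0.146, 0.172], 0.94), ([0.67, -0.36, -0.002], 0.56)]
stone_canister [([0.557, 0.14, 0.0], 0.75)]
```

View pics/c.png

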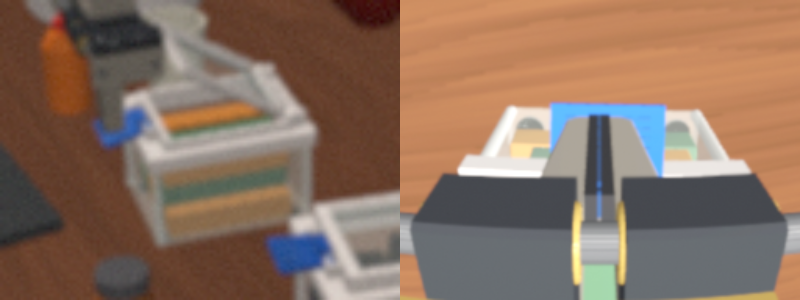

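The lid is rising freely and the canister has not moved. I lift the finger off the tab.

Emit:
step_arm([
  [[0,0,-3],[0,0,0],0],
  [[0,0,-8],[0,0,0],0],
  [[3,0,-20],[0,0,0],0],
  [[5,0,-40],[0,0,0],0],
  [[5,0,-65],[0,0,0],0],
  [[5,0,-85],[0,0,0],0],
  [[5,0,-85],[0,0,0],0],
  [[5,0,-85],[0,0,0],0],
  [[5,0,-85],[0,0,0],0],
  [[5,0,-85],[0,0,0],0],
])

```text
t: 5.35
tcp_pos: [0.4526, 0.1556, 0.2073]
eef_rot: [-180.0, -0.1, 171.6]
wrist_force: [0.4, 0.2, 0.4]
grip_width: 0.003
grasp_force: 0.0
```

```bash
python3 - <<'E'
from h import *
import cv2
a=[grab_frame(n)["image"] for n in("side",)]
s=get_state();print(s["t"],s["tcp_pos"],s["wrist_force"])
cv2.imwrite("pics/d.png",cv2.resize(a[0][100:220,180:340],(640,480)))
for t in["stone_tab_press","stone_lid_edge","stone_lid_hinge","stone_canister"]:
    print(t,[(np.round(d["location"],3).tolist(),round(float(d["score"]),2)) for d in pinpoint(t,"side")[:2]])
E
```

```text
5.4 [0.4526806  0.15559642 0.20742495] [-0.30665904  0.62981177  0.05428946]
stone_tab_press [([0.346, -0.243, 0.002], 0.67), ([0.458, 0.152, 0.106], 0.52)]
stone_lid_edge [([0.5, 0.401, 0.0], 0.65), ([0.527, 0.148, 0.192], 0.64)]
stone_lid_hinge [([0.613, 0.13, 0.108], 0.54), ([0.528, 0.143, 0.193], 0.37)]
stone_canister [([0.554, 0.142, -0.0], 0.63)]
```

View pics/d.png

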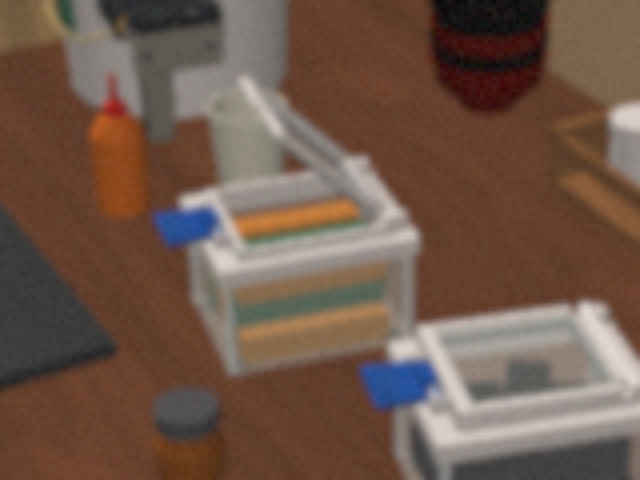

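The lid stands at about 0.8 rad (edge near 245,85 in the crop), and its underside faces the finger. Next I push it back.

Emit:
step_arm([
  [[-20,0,0],[0,0,0],0],
  [[-40,0,0],[0,0,0],0],
  [[-54,0,0],[0,0,0],0],
  [[-60,0,0],[0,0,0],0],
  [[-66,0,0],[0,0,0],0],
  [[-72,0,0],[0,0,0],0],
  [[-78,0,0],[0,0,0],0],
  [[-84,0,0],[0,0,0],0],
  [[-90,0,0],[0,0,0],0],
  [[-96,0,0],[0,0,0],0],
  [[-102,0,0],[0,0,0],0],
  [[-108,0,0],[0,0,0],0],
  [[-114,0,0],[0,0,0],0],
  [[-120,0,0],[0,0,0],0],
  [[-126,0,0],[0,0,0],0],
  [[-132,0,0],[0,0,0],0],
  [[-138,0,0],[0,0,0],0],
  [[-144,0,0],[0,0,0],0],
  [[-149,0,0],[0,0,0],0],
  [[-154,0,0],[0,0,0],0],
])

```text
t: 7.6
tcp_pos: [0.6061, 0.1331, 0.2086]
eef_rot: [-180.0, -0.0, 171.6]
wrist_force: [0.0, -0.1, 0.7]
grip_width: 0.005
grasp_force: 0.3
```

```bash
python3 - <<'E'
from h import *
import cv2
a=[grab_frame(n)["image"] for n in("side",)]
s=get_state();print(s["t"],s["tcp_pos"],s["wrist_force"])
cv2.imwrite("pics/e.png",cv2.resize(a[0][80:220,180:340],(560,490)))
for t in["stone_tab_press","stone_lid_edge","stone_lid_hinge","stone_canister"]:
    print(t,[(np.round(d["location"],3).tolist(),round(float(d["score"]),2)) for d in pinpoint(t,"side")[:2]])
E
```

```text
7.65 [0.60662938 0.13288011 0.20854344] [-0.55400081 -0.13708525 -0.19569408]
stone_tab_press [([0.459, 0.154, 0.105], 0.51)]
stone_lid_edge [([0.617, 0.13, 0.231], 0.6)]
stone_lid_hinge [([0.616, 0.13, 0.106], 0.77)]
stone_canister [([0.555, 0.141, 0.002], 0.83)]
```

View pics/e.png

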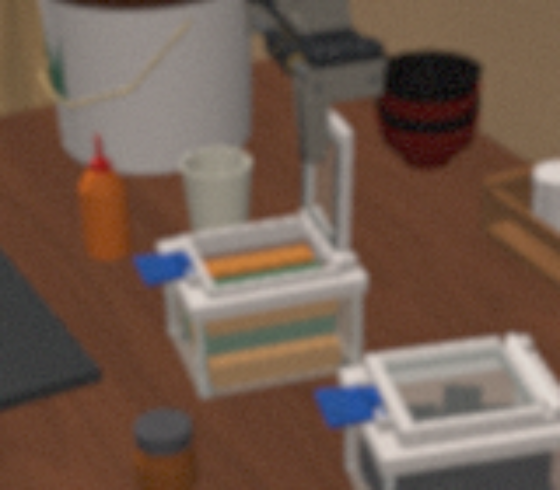

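The lid is just past upright with the finger against it, and the canister is unmoved. I continue toward the stop in smaller steps.

Emit:
step_arm([
  [[-4,0,0],[0,0,0],0],
  [[-8,0,0],[0,0,0],0],
  [[-11,0,0],[0,0,0],0],
  [[-14,0,0],[0,0,0],0],
  [[-16,0,0],[0,0,0],0],
  [[-18,0,0],[0,0,0],0],
  [[-19,0,0],[0,0,0],0],
  [[-20,0,0],[0,0,0],0],
  [[-20,0,0],[0,0,0],0],
])

```text
t: 8.75
tcp_pos: [0.6256, 0.1302, 0.2086]
eef_rot: [180.0, 0.0, 171.6]
wrist_force: [-0.4, 0.0, 0.5]
grip_width: 0.005
grasp_force: 0.1
```

Emit:
step_arm([
  [[-1,0,0],[0,0,0],0],
  [[-2,0,0],[0,0,0],0],
  [[-2,0,0],[0,0,0],0],
])

```text
t: 9.05
tcp_pos: [0.6276, 0.13, 0.2086]
eef_rot: [180.0, 0.0, 171.6]
wrist_force: [-0.8, 0.3, 0.1]
grip_width: 0.006
grasp_force: 0.2
```

Emit:
step_arm([
  [[-1,0,0],[0,0,0],0],
  [[-2,0,0],[0,0,0],0],
  [[-2,0,0],[0,0,0],0],
])

```text
t: 9.35
tcp_pos: [0.6296, 0.1296, 0.2086]
eef_rot: [180.0, 0.0, 171.6]
wrist_force: [0.6, 0.3, 0.2]
grip_width: 0.004
grasp_force: 0.2
```

Emit:
step_arm([
  [[-1,0,0],[0,0,0],0],
  [[-1,0,0],[0,0,0],0],
])

```text
t: 9.55
tcp_pos: [0.6305, 0.1295, 0.2086]
eef_rot: [180.0, 0.0, 171.6]
wrist_force: [-0.8, 0.2, 0.1]
grip_width: 0.002
grasp_force: 0.2
```

```bash
python3 - <<'E'
from h import *
for i in range(3):
  grab_frame("side");s=get_state();print(s["t"],s["tcp_pos"],s["wrist_force"],s["wrist_torque"])
  for t in["stone_lid_edge","stone_lid_hinge","stone_canister"]:
    print(t,[(np.round(d["location"],3).tolist(),round(float(d["score"]),2)) for d in pinpoint(t,"side")[:2]])
E
```

```text
9.6 [0.6304968  0.12949612 0.20860887] [0.14694117 0.86710562 0.20972726] [-0.00422167  0.01848948  0.04150949]
stone_lid_edge [([0.653, 0.128, 0.224], 0.93), ([0.553, 0.143, 0.004], 0.21)]
stone_lid_hinge [([0.613, 0.13, 0.108], 0.88)]
stone_canister [([0.552, 0.144, 0.0], 0.79), ([0.652, 0.123, 0.224], 0.25)]
9.8 [0.63048387 0.12949691 0.20864893] [-0.43937268 -0.04059891  0.70763293] [-0.02057688  0.04207922 -0.06219195]
stone_lid_edge [([0.65, 0.124, 0.222], 0.61)]
stone_lid_hinge [([0.614, 0.13, 0.103], 0.93), ([0.667, -0.357, -0.0], 0.6)]
stone_canister [([0.554, 0.142, -0.002], 0.56), ([0.588, -0.134, -0.002], 0.31)]
10.0 [0.63047647 0.12947235 0.20865246] [ 0.48803859  0.49978449 -0.70939933] [ 0.02495164  0.03306517 -0.05927587]
stone_lid_edge [([0.652, 0.126, 0.222], 0.73)]
stone_lid_hinge [([0.612, 0.13, 0.105], 0.82), ([0.593, -0.134, 0.001], 0.67)]
stone_canister [([0.556, 0.145, -0.0], 0.67)]
```

Emit:
step_arm([
  [[-1,0,0],[0,0,0],0],
  [[-1,0,0],[0,0,0],0],
])

```text
t: 10.35
tcp_pos: [0.6314, 0.1294, 0.2085]
eef_rot: [-180.0, -0.0, 171.6]
wrist_force: [-1.2, 0.3, 0.7]
grip_width: 0.004
grasp_force: 0.2
```

Emit:
step_arm([
  [[-1,0,0],[0,0,0],0],
  [[-1,0,0],[0,0,0],0],
])

```text
t: 10.55
tcp_pos: [0.6319, 0.1293, 0.2084]
eef_rot: [-180.0, -0.1, 171.6]
wrist_force: [-3.2, 0.2, 1.6]
grip_width: 0.009
grasp_force: 1.5
```

The force rose to 3.2 N and the motion stalled, so the lid is at its stop. I back off.

Emit:
step_arm([
  [[2,0,0],[0,0,0],0],
  [[6,0,0],[0,0,0],0],
  [[15,0,0],[0,0,0],0],
  [[35,0,-10],[0,0,0],0],
  [[70,0,-20],[0,0,0],0],
  [[110,0,-40],[0,0,0],0],
  [[150,0,-60],[0,0,0],0],
  [[190,0,-80],[0,0,0],0],
  [[200,0,-80],[0,0,0],0],
  [[200,0,-80],[0,0,0],0],
  [[200,0,-80],[0,0,0],0],
])

```text
t: 11.65
tcp_pos: [0.4348, 0.1583, 0.2878]
eef_rot: [-180.0, -0.0, 171.6]
wrist_force: [0.3, 0.1, -0.1]
grip_width: -0.0
grasp_force: 0.0
```

```bash
python3 - <<'E'
from h import *
import cv2
for i in range(4):
  f=grab_frame("side");s=get_state()
  for t in["stone_lid_edge","stone_lid_hinge","stone_canister","charcoal_canister"]:
    print(t,[(np.round(d["location"],3).tolist(),round(float(d["score"]),2)) for d in pinpoint(t,"side")[:1]])
print(s["t"],s["tcp_pos"])
cv2.imwrite("pics/f.png",cv2.resize(f["image"][80:220,180:340],(560,490)))
E
```

```text
stone_lid_edge [([0.654, 0.123, 0.222], 0.97)]
stone_lid_hinge [([0.614, 0.13, 0.107], 0.62)]
stone_canister [([0.555, 0.142, 0.003], 0.63)]
charcoal_canister [([0.593, -0.132, -0.0], 0.74)]
stone_lid_edge [([0.654, 0.121, 0.22], 0.83)]
stone_lid_hinge [([0.612, 0.131, 0.107], 0.88)]
stone_canister [([0.554, 0.141, 0.001], 0.55)]
charcoal_canister [([0.594, -0.136, -0.002], 0.91)]
stone_lid_edge [([0.653, 0.124, 0.222], 0.97)]
stone_lid_hinge [([0.615, 0.127, 0.108], 0.74)]
stone_canister [([0.556, 0.139, -0.002], 0.98)]
charcoal_canister [([0.59, -0.132, 0.001], 0.7)]
stone_lid_edge [([0.651, 0.124, 0.22], 0.71)]
stone_lid_hinge [([0.614, 0.128, 0.108], 0.8)]
stone_canister [([0.555, 0.142, 0.0], 0.95)]
charcoal_canister [([0.611, 0.13, 0.108], 0.71)]
12.45 [0.43457147 0.15848046 0.28866057]
```

View pics/f.png

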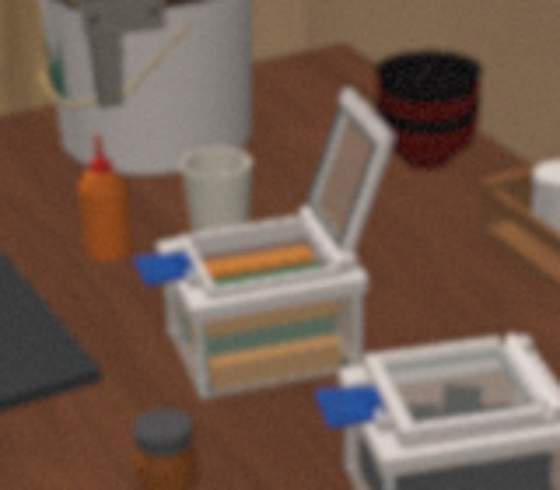

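The lid leans about 20° back (top edge near 350,95) and stays there. The canister stands where it was, the other one is shut, and the robot is clear.

```bash
python3 -c "from workcell import *; print(finish_job())"
```

```text
the job is handed in; nothing more can be done
None
```

The stone canister is open: I pressed the blue tab, the lid sprang up, and I pushed it back to its stop, where it stays at about 1.91 rad; the canister hasn't measurably moved, the charcoal canister is shut, nothing else was touched, and the job is handed in.

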